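# Set up the microscope side lamp

### The arm

A 7-joint arm with a two-finger parallel gripper is mounted at the origin on the work surface. World frame = base frame: x ahead of the robot, y to its left, z up, the work surface at z = 0. Lengths are in m, angles in rad, forces in N, time in s.
With the tool pointing down it reaches from about 0.425 to 0.825 m from the base axis. Payload 3.6 kg.
Tool frame: the origin (TCP) lies midway between the tips of the shut fingers; the grasp point (between the pads) lies 19 mm behind it (robot.tcp_to_grasp is the distance from the TCP to the grasp point, in m); z points along the fingers, y is the line along which they close (so a half turn about z gives the same grasp; the last joint's range is limited). The gripper opens to 93 mm and grips with 3 to 60 N. Pads are 15 mm wide; open, the fingers measure 128 mm over their backs; the gripper's body (75 mm by 188 mm) begins 65 mm behind the grasp point.
Start: joints at [-1.137, 0.615, -0.013, 1.423, 0.008, 1.103, -0.04], TCP at [0.289, 0.582, 0.219] pointing down, gripper open.
Joint ranges: [-3.12, 3.12], [-0.3, 2.06], [-1.34, 1.32], [0.26, 2.42], [-1.36, 4.5], [0.01, 1.98], [-2.84, 2.84]. Speed limits (rad/s): [2.79, 2.79, 3.14, 3.14, 3.14, 3.14, 3.14].

### API

Orientations are given as a rotation vector (axis times angle).
In Python, from rig import telemetry, eyes, robot, regions_of, place_of gives the robot as it stands.
- The arm moves only by the shell command python3 -m creep 'ROWS' [FORCE]. ROWS is JSON, a list of rows, each a list of 5 numbers: the opening, from -1 (shut) to 1 (fully open), then the shift along the tool's x, y, z scaled (see below), then the turn about the tool's z scaled (see below). In form: [[jaw, tx, ty, tz, spin], ...]. A call has 1 to 8 rows; each row shifts and turns the commanded pose from where the row before left it, along the tool's axes as they then stand; what a row does not reach is not made up. The controller multiplies each number of a shift by 40 mm and each number of a turn by 30 degrees. A row lasts 1/12 s, in which the tool goes at most 41.7 mm and 7.16 degrees, less where a joint would pass 70% of its speed; a pose out of reach is approached as far as the arm can. A call with a number of a shift or a turn outside -1 to 1 is refused whole. A call with a gripper value outside its range is refused whole. The fingers move at their own pace and stop on an object; FORCE is the grip in N (left out, the last holds). Time passes only in rows, so rows that do not move let the fingers close. It gives the time, the measured TCP pose, the force, the opening and the grip force at its end, in the units of the state.
- telemetry.read_state(): the state, without advancing time (a new reading comes with each control period).
- eyes.snapshot(name): name is "side" or "top" or "wrist"; returns (picture, depth): 420x560x3 uint8, red, green, blue; 420x560 float32, m along the optical axis (not along the pixel's ray), 0 where there is no reading.
- eyes.camera_model(name): a dict with "mtx" (3x3 intrinsics, pixels), "rvec" (rotation vector, rad) and "tvec" (3), from world to camera coordinates, as OpenCV has them. Camera axes: x right, y down, z forward; pixel columns grow to the right and rows downward; lengths in m; the calibration is good to about 2 mm. A picture is of the moment at which its call begins: read the wrist's pose just before it. camera_model takes no time and is no camera call; for the wrist camera it gives the pose at the moment of the call.
- robot.sign_off(): hands the job in; it is judged then, once.
Trained networks look in the newest picture that a camera, given by its name, has taken for a name from the list of things; names that differ only in an ending like _2 or _b are one class to them, and where a whole thing is asked for, a point or a joint stands for the part that bears it (a point fixed in the world has none). Each returns a list of dicts, best first, with "p" (0 to 1); they miss things now and then, are a little off and sometimes report something else, mostly with a low value. They report only what shows in the picture. A call takes as long as a camera call. They do not tell look-alikes from the thing itself.
- regions_of(camera, name): "pixels" (420x560 bool, what is visible of it) and "extent" ([left, top, right, bottom] in pixels, round what is visible of it).
- place_of(camera, name): "at" ([column, row] in pixels: a listed point, or the origin of a listed thing).
The state is a dict: "clock": time; "joint_positions": joint angles; "joint_vel": joint speeds; "effort": joint torques, N m; "tool_pos": TCP position; "ee_rot": TCP orientation; "wrist_force": force on the tool from outside, world axes, zero at the start; "wrist_torque": the same for the moment, N m; "opening": finger opening in m; "grip_force": force on a finger pad.
Only numpy, scipy, OpenCV 4.12 (cv2) and the standard library are available. Lean on these libraries where they do the work, as an engineer would, in place of code of your own. Each camera call takes 0.05 s, during which the arm holds its last target. There are 200 camera calls.

### The job

Get the microscope's side lamp ready: lift the transport spacer off the lamp rail and lay it in the metal tray, then push the lamp's sleeve along the rail and, holding the rail's spring button pressed down, slide the sleeve over it until the button's catch pops up through the sleeve's hole. Next swing the lamp round to its stop so that it points along the rail towards the microscope, and last flip the switch on the lamp's supply box over to its other side. Leave the other small things on the bench where they are.

Things in the scene. Friction and masses are not known exactly. Their poses are not given: they have to be found in the camera images.
- rail (a point): Middle of the top face of the lamp rail, 80 mm above the bench, on its centre line. Its y axis runs along the rail, forward (roughly world +y, to the microscope end); x is level and points to the side away from the robot; z up. The rail is a fixed plain steel bar, 20 mm square (80 to 60 mm above the bench), 380 mm long.
- stand: The rail's fixed stand, axes as point rail; origin on the bench right under it. Base plate 80 x 400 mm, 12 mm thick; cream end posts 34 mm wide, 20 mm thick, 86 mm high at y = -180 and +180 mm carry the bar.
- sleeve (a joint): How far the sleeve has slid forward along the rail, m: 0 to 0.1075 (front stop: two dark lugs on the bar's sides). At value q its front end (mouth) is at y = -0.055 + q in the frame of point rail. It slides with about 2 N and stays where left. While the button is up, the mouth runs against the catch at q = 0.085. Locked: 0.105 to 0.1075 with the catch up through the hole.
- mouth (a point): Middle of the upper edge of the sleeve's front end. The sleeve is a cream square tube round the bar, 100 mm long (back from here), 30 mm wide, its flat roof 85 mm above the bench. In the roof is a hole 16 x 16 mm, from 8 to 24 mm behind this point.
- tab (a point): Middle of the top edge of the sleeve's upright tab: a plate 30 mm wide across the rail, 6 mm thick along it, standing 23 mm up from the roof to 108 mm above the bench, on the 8 mm of roof between hole and mouth. This point is 4 mm behind the mouth, so the tab's rear face is 7 mm behind the mouth. Push the sleeve forward here from behind.
- button (a joint): How far the spring button is pressed down, m: 0 (up) to 0.012 (bottom). It is one aluminium piece: the catch and, further forward, a thumb pad, which go straight down together. At 8 mm or more the sleeve passes over the catch (about 5 N; 6.5 N at the bottom). It springs up when free; under the sleeve's roof the catch stays down by itself until the hole reaches it.
- catch (a point): Centre of the top face of the button's catch, a block 12 x 12 mm on the rail's centre line, y = 30 to 42 mm in the frame of point rail; 88.5 mm above the bench when up, goes down with the button.
- pad (a point): Centre of the top face of the button's raised, ribbed thumb pad: 55 mm long along the rail (y = 57 to 112 mm in the frame of point rail), 18 mm wide, 98 mm above the bench when up, 86 mm at the bottom. Press here; the sleeve never covers it.
- spacer_mid (a point): Centre of the transport spacer: a loose grey plastic saddle, 34 mm across the rail, 28 mm along it, 44 mm high, 60 g, straddling the bar between mouth and catch: a solid block 24 mm high over two legs 20 mm long down the bar's sides, so it lifts straight up. As it sits its underside is 60 mm and its top 104 mm above the bench.
- tray_in (a point): Centre of the inner floor of the low open aluminium tray, fixed, outside 130 (x) x 120 (y) mm, 30 mm high, walls and floor about 4 mm thick. It stands to one side of the rail, the supply box to the other; which is which varies.
- lamp (a joint): Swing of the lamp about its upright pivot, rad: at 0 it points across the rail, away from the robot (along x of point rail); grows counter-clockwise seen from above to 1.571 at its stop, where it points forward along the rail. Light friction (about 0.6 N at the head); stays where left.
- lamp_pivot (a point): The lamp's upright pivot axis, at the height of the lamp's centre line, 76 mm above the bench. The sleeve carries it, 70 mm to the far side of the rail's centre line and 75 mm behind the mouth. The point's x axis points along the lamp, out from the pivot.
- lamp_head (a point): Point on the centre line of the lamp's head, 85 mm out from the pivot, 76 mm above the bench. The head is a blue round shade about the lamp's x axis, 100 mm long: radius 20 mm where it begins 30 mm out from the pivot, 24 mm at 65 mm out, 28 mm at this point, 38 mm at its open end 130 mm out (there from 38 to 114 mm above the bench).
- switch (a joint): Toggle switch on top of the lamp supply, rad: 0 off, leaning towards the robot's side, 1.0 on, leaning away from it. It stays where it is left; about 1 N at the ball moves it.
- switch_tip (a point): Centre of the black ball (radius 13 mm) at the end of the switch lever (10 mm thick), 60 mm from its hinge, which is 72 mm above the bench. The ball is 125 mm above the bench at either end of its swing and 132 mm half-way; from end to end it goes 58 mm along the box's x axis.
- supply: The lamp supply, a fixed beige box 130 (x) x 110 (y) x 50 mm; origin at the centre of its underside; x is the direction in which the switch is flipped on (level, away from the robot); the lever's hinge lies along y above this origin, on a block 70 x 50 x 25 mm.
- slide_box: Blue flat slide box 85 x 100 x 34 mm on the bench; leave it. Origin at the centre of its underside.
- dish: Clear round dish, 94 mm wide, 20 mm high; leave it. Origin under its centre.
- reagent: Amber bottle, 62 mm wide, 135 mm high; leave it. Origin under its centre.
- oil: Small bottle, 30 mm wide, 62 mm high; leave it. Origin under its centre.
- slip_box: Cardboard box 60 x 90 x 45 mm; leave it. Origin under its centre.
- forceps: Flat steel forceps 120 mm long, 6 mm thick, lying on the bench; leave it. Origin under its middle.
Mind the look-alikes: they are no part of the job. Leave any pink look-alike of the part that bears spacer_mid alone. Leave any brown look-alike of the part that bears tray_in alone.

How it is judged:
By the outcome, as a careful person would: the job done as asked, in the order asked, and still so for the second after the job is handed in, with the robot touching nothing.
It also fails if it takes over 72 s, if anything falls off the work surface, if the arm or the gripper's body presses on something with over 40 N, if the wrist force passes 120 N, or if a joint passes its speed limit or range.

## Working session

There is one attempt and no reset: what is moved stays moved. The work goes in short steps, Python scripts to look and compute and a shell command to move; the robot and the scene stay as the last step left them, time stands still between calls to the robot, and variables do not carry over. Pictures are saved under pics/ and viewed, at most 10 in all, crops included, and the job is handed in when it is done.

```bash
ls; mkdir -p pics
cat > h.py <<'E'
import numpy as np, cv2
from rig import telemetry, eyes, robot, regions_of, place_of
def cam(n):
    m=eyes.camera_model(n); K=np.array(m["mtx"]);R=cv2.Rodrigues(np.array(m["rvec"],float))[0];t=np.array(m["tvec"],float).ravel();return K,R,t
def ray(n,px):
    K,R,t=cam(n); d=R.T@np.linalg.inv(K)@np.array([px[0],px[1],1.]); return -R.T@t,d
def at_z(n,px,z):
    o,d=ray(n,px); return o+d*(z-o[2])/d[2]
def proj(n,p):
    K,R,t=cam(n); q=K@(R@np.array(p,float)+t); return q[:2]/q[2]
def cloud(n,depth):
    K,R,t=cam(n); v,u=np.mgrid[0:420,0:560]; P=np.stack([u,v,np.ones_like(u)],-1)@np.linalg.inv(K).T*depth[...,None]
    return (P-t)@R
E
python3 - <<'E'
from h import *
Z=dict(rail=.08,mouth=.085,tab=.108,catch=.0885,pad=.098,spacer_mid=.082,tray_in=.004,lamp_pivot=.076,lamp_head=.076,switch_tip=.125,supply=0,slide_box=0,dish=0,reagent=0,oil=0,slip_box=0,forceps=0,stand=0)
for c in ["top","side"]:
    im,d=eyes.snapshot(c); cv2.imwrite(f"pics/{c}0.png",im[...,::-1]); np.savez(f"{c}0.npz",im=im,d=d)
    for n,z in Z.items():
        r=place_of(c,n); print(c,n,[(round(x["p"],2),np.round(x["at"]).astype(int).tolist(),np.round(at_z(c,x["at"],z)[:2],3).tolist()) for x in r[:3]])
s=telemetry.read_state(); print(s["tool_pos"],s["ee_rot"],s["clock"],s["opening"],robot.tcp_to_grasp)
E
```

```text
pics
top rail [(0.83, [278, 204], [0.527, -0.012]), (0.23, [380, 142], [0.698, -0.301])]
top mouth [(0.57, [308, 150], [0.679, -0.098]), (0.56, [291, 208], [0.516, -0.047])]
top tab [(0.71, [294, 207], [0.515, -0.055])]
top catch [(0.5, [260, 211], [0.509, 0.037])]
top pad [(0.44, [244, 211], [0.509, 0.08]), (0.27, [322, 263], [0.364, -0.128])]
top spacer_mid [(0.68, [272, 255], [0.388, 0.005]), (0.6, [275, 206], [0.524, -0.004]), (0.59, [172, 142], [0.707, 0.28])]
top tray_in [(0.73, [132, 229], [0.471, 0.412]), (0.47, [244, 210], [0.52, 0.088])]
top lamp_pivot [(0.85, [318, 182], [0.588, -0.123])]
top lamp_head [(0.68, [310, 147], [0.687, -0.105]), (0.38, [233, 127], [0.748, 0.11])]
top switch_tip []
top supply [(0.95, [416, 214], [0.503, -0.414])]
top slide_box [(0.93, [222, 268], [0.355, 0.152])]
top dish [(0.97, [322, 264], [0.362, -0.139]), (0.63, [276, 205], [0.535, -0.006]), (0.49, [308, 148], [0.704, -0.103])]
top reagent [(0.76, [378, 140], [0.727, -0.313])]
top oil [(0.45, [176, 145], [0.718, 0.288])]
top slip_box [(0.59, [134, 230], [0.468, 0.408])]
top forceps [(0.66, [3
[... 891 characters left out ...]
5], [0.508, -0.413])]
side slide_box [(0.79, [194, 235], [0.357, 0.137]), (0.31, [195, 180], [0.478, 0.396])]
side dish [(0.74, [247, 298], [0.362, -0.135])]
side reagent [(0.72, [419, 282], [0.732, -0.32])]
side oil [(0.67, [274, 172], [0.721, 0.294]), (0.29, [316, 190], [0.77, 0.131])]
side slip_box [(0.88, [316, 191], [0.768, 0.128]), (0.73, [246, 298], [0.361, -0.133])]
side forceps [(0.85, [377, 283], [0.646, -0.264]), (0.54, [282, 223], [0.585, 0.051]), (0.38, [347, 218], [0.757, -0.032])]
side stand [(0.87, [273, 241], [0.523, 0.001]), (0.66, [272, 219], [0.573, 0.085])]
[0.28897527 0.58220399 0.21865488] [-7.17252131e-01 -3.05857841e+00  5.47338940e-05] 1.9 0.09292762360674636 0.0188
```

View pics/top0.png

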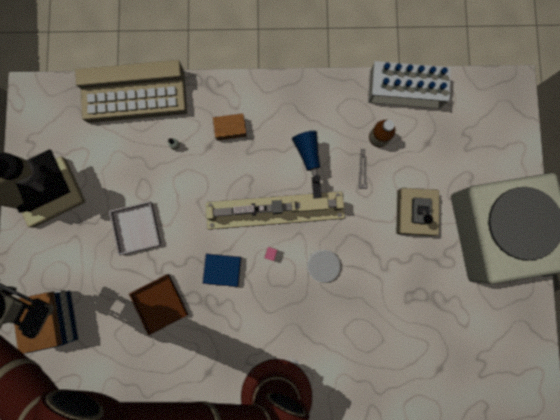

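View pics/side0.png

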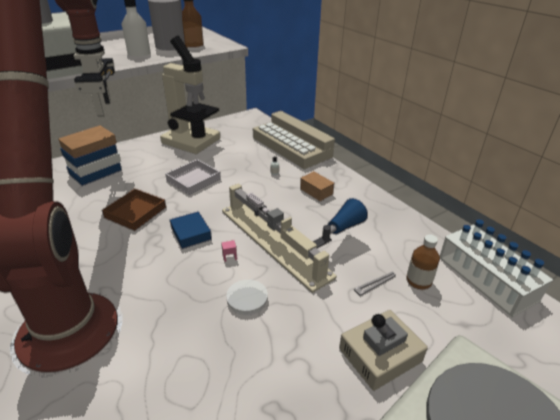

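Run:
```python
from h import *
from collections import Counter
z=np.load("top0.npz"); P=cloud("top",z["d"]); ok=z["d"]>0
# pieces near the rail by height bands
for lo,hi,nm in [(.1,.112,'spacer/tab top ~104/108'),(.094,.100,'pad'),(.083,.091,'roof/catch/post'),(.075,.082,'bar')]:
    m=ok&(P[...,2]>lo)&(P[...,2]<hi)&(abs(P[...,0]-.52)<.06)&(abs(P[...,1])<.21)
    n,l,s,c=cv2.connectedComponentsWithStats(m.astype('uint8'))
    for i in range(1,n):
        if s[i,4]>8:
            q=P[l==i]; print(nm,s[i,4],q.min(0).round(3),q.max(0).round(3),np.median(q,0).round(4), z["im"][l==i].mean(0).round())
# tray: rim
for nm,lo,hi,cx,cy in [('tray',.024,.034,.47,.41),('supply',.046,.053,.505,-.414),('ball',.12,.145,.48,-.41)]:
    m=ok&(P[...,2]>lo)&(P[...,2]<hi)&(abs(P[...,0]-cx)<.1)&(abs(P[...,1]-cy)<.1)
    q=P[m]; print(nm,len(q),q.min(0).round(3),q.max(0).round(3),cv2.minAreaRect(q[:,:2].astype('float32')))
```

```text
spacer/tab top ~104/108 25 [ 0.508 -0.056  0.104] [ 0.538 -0.05   0.112] [ 0.5239 -0.0533  0.1086] [127. 120.  93.]
spacer/tab top ~104/108 123 [ 0.503 -0.023  0.1  ] [0.536 0.004 0.111] [ 0.5196 -0.0099  0.1043] [76. 74. 69.]
spacer/tab top ~104/108 11 [0.505 0.077 0.1  ] [0.516 0.088 0.103] [0.5105 0.085  0.1014] [121. 114. 111.]
pad 84 [0.505 0.053 0.094] [0.524 0.107 0.1  ] [0.5133 0.0828 0.0973] [121. 114. 110.]
roof/catch/post 83 [ 0.516 -0.194  0.083] [ 0.547 -0.169  0.091] [ 0.5306 -0.1826  0.0867] [135. 127. 100.]
roof/catch/post 278 [ 0.51  -0.15   0.083] [ 0.542 -0.059  0.091] [ 0.5258 -0.1072  0.0858] [139. 131. 101.]
roof/catch/post 19 [0.509 0.029 0.083] [0.525 0.04  0.09 ] [0.5169 0.0341 0.0876] [119. 112. 108.]
roof/catch/post 76 [0.491 0.166 0.083] [0.524 0.185 0.091] [0.5074 0.1742 0.0863] [131. 125.  98.]
bar 48 [ 0.52  -0.173  0.076] [ 0.545 -0.148  0.082] [ 0.5315 -0.1617  0.0798] [102.  96.  87.]
bar 27 [ 0.513 -0.076  0.076] [ 0.535 -0.059  0.082] [ 0.5243 -0.0674  0.081 ] [89. 84. 72.]
bar 89 [0.501 0.004 0.075] [0.532 0.059 0.082] [0.5174 0.0372 0.0795] [70. 66. 60.]
bar 51 [ 0.511 -0.051  0.075] [ 0.531 -0.026  0.082] [ 0.5194 -0.04    0.0796] [84. 79. 72.]
bar 103 [0.5   0.111 0.075] [0.522 0.167 0.082] [0.5109 0.1418 0.0793] [100.  95.  88.]
tray 287 [0.398 0.327 0.024] [0.548 0.471 0.034] ((0.47264352440834045, 0.3978126645088196), (0.13039922714233398, 0.12139048427343369), 12.926642417907715)
supply 1004 [ 0.441 -0.47   0.046] [ 0.573 -0.353  0.053] ((0.5065788626670837, -0.41197800636291504), (0.11012601852416992, 0.12980517745018005), 85.90862274169922)
ball 79 [ 0.466 -0.421  0.122] [ 0.49  -0.397  0.142] ((0.47772058844566345, -0.4095601737499237), (0.023679861798882484, 0.02386949211359024), 70.7643051147461)
```

Both views agree: the grey spacer is on the rail at about (275,206) in the top view. The pink one at (272,255) and the brown tray are decoys. The aluminium tray is at (132,229) and the supply box at (418,212), with its ball leaning towards the robot.

First I turn the tool so that tool x, y and z run rail-forward, away from the robot and down.

```bash
cat > go.py <<'E'
import sys
from h import *
# rail frame: origin, yaw
O=np.array([.519,-.002]); A=np.arctan2(.5306-.5074,.3568)
def w2r(p): d=np.array(p[:2])-O; return np.array([np.cos(A)*d[0]+np.sin(A)*d[1],-np.sin(A)*d[0]+np.cos(A)*d[1]])
def r2w(p): return O+np.array([np.cos(A)*p[0]-np.sin(A)*p[1],np.sin(A)*p[0]+np.cos(A)*p[1]])
def todo(xyz,yaw=None):
    s=telemetry.read_state(); R=cv2.Rodrigues(np.array(s["ee_rot"]))[0]
    y=np.degrees(np.arctan2(R[1,1],R[0,1]))
    print("shift units",((np.array(xyz)-s["tool_pos"])@R/.04).round(2),"yaw",y.round(1), "railpos",w2r(s["tool_pos"]).round(4),s["tool_pos"].round(4),"F",np.round(s["wrist_force"],1),"open",round(s["opening"],4),"t",round(s["clock"],2),"j7",round(s["joint_positions"][6],2))
if __name__=="__main__":
    a=[float(v) for v in sys.argv[2:5]]
    todo(np.r_[r2w(a),a[2]] if sys.argv[1]=="r" else a)
E
python3 -m creep '[[1,0,0,0,0.23],[1,0,0,0,0.23],[1,0,0,0,0.23],[1,0,0,0,0.23],[1,0,0,0,0.23],[1,0,0,0,0.23],[1,0,0,0,0.23],[1,0,0,0,0.23]]'
python3 -m creep '[[1,0,0,0,0.15],[1,0,0,0,0]]'
python3 go.py w 0.5196 -0.0099 0.19
```

```text
clock: 2.57
tool_pos: [0.2889, 0.5823, 0.2186]
ee_rot: [-2.059, -2.372, 0.0]
wrist_force: [-0.8, 0.0, -0.0]
opening: 0.0932
grip_force: 0.0
clock: 2.73
tool_pos: [0.2887, 0.5824, 0.2186]
ee_rot: [2.145, 2.295, -0.0]
wrist_force: [0.2, -0.2, -0.2]
opening: 0.0932
grip_force: 0.0
shift units [-15.16   4.76   0.72] yaw 3.9 railpos [-0.1919  0.5981] [0.2887 0.5824 0.2186] F [ 0.2 -0.2 -0.2] open 0.0932 t 2.73 j7 -0.93
```

```bash
python3 -m creep '[[1,-0.9,0.3,0.04,0],[1,-0.9,0.3,0.04,0],[1,-0.9,0.3,0.04,0],[1,-0.9,0.3,0.04,0],[1,-0.9,0.3,0.04,0],[1,-0.9,0.3,0.04,0],[1,-0.9,0.3,0.04,0],[1,-0.9,0.3,0.04,0]]' >/dev/null
python3 -m creep '[[1,-0.9,0.3,0.04,0],[1,-0.9,0.3,0.04,0],[1,-0.9,0.3,0.04,0],[1,-0.9,0.3,0.04,0],[1,-0.9,0.3,0.04,0],[1,-0.9,0.3,0.04,0],[1,-0.9,0.3,0.04,0],[1,0,0,0,0]]' >/dev/null
python3 go.py w 0.5196 -0.0099 0.19
```

```text
shift units [-1.4   0.21  0.14] yaw 3.2 railpos [-0.0078  0.0482] [0.508  0.0456 0.1953] F [ 0.1 -0.6  0.3] open 0.0929 t 4.07 j7 0.1
```

```bash
python3 -m creep '[[1,-0.7,0.1,0.07,-0.02],[1,-0.7,0.11,0.07,0],[1,0,0,0,0],[1,0,0,0,0]]' >/dev/null
python3 - <<'E'
from go import *
todo([.5196,-.0099,.071])
im,d=eyes.snapshot("wrist"); cv2.imwrite("pics/w0.png",im[...,::-1])
for n,z in dict(tab=.108,mouth=.085,catch=.0885,pad=.098,spacer_mid=.082).items():
    for r in place_of("wrist",n)[:2]: print(n,round(r["p"],2),w2r(at_z("wrist",r["at"],z)).round(4))
P=cloud("wrist",d); ok=d>0
for lo,hi,nm in [(.1,.112,'sp/tab'),(.094,.1,'pad'),(.082,.092,'roof/catch/post')]:
    m=ok&(P[...,2]>lo)&(P[...,2]<hi)&(abs(P[...,0]-.52)<.05)&(abs(P[...,1])<.21)
    n,l,s,c=cv2.connectedComponentsWithStats(m.astype('uint8'))
    for i in range(1,n):
        if s[i,4]>60:
            q=P[l==i]; r=np.array([w2r(p) for p in q]); print(nm,s[i,4],np.percentile(r,1,0).round(4),np.percentile(r,99,0).round(4),np.median(q[:,2]).round(4))
E
```

```text
shift units [-0.21  0.03  2.95] yaw 4.4 railpos [-0.001   0.0007] [ 0.5179 -0.0014  0.1891] F [-0.5  1.2 -0.4] open 0.0928 t 4.4 j7 0.23
tab 0.65 [ 0.001 -0.051]
mouth 0.79 [ 0.0017 -0.0474]
catch 0.82 [-0.0018  0.0356]
pad 0.93 [-0.0032  0.0874]
spacer_mid 0.79 [-0.0002 -0.0034]
spacer_mid 0.67 [-0.1033  0.0311]
sp/tab 1244 [-0.017  -0.0173] [0.0164 0.0095] 0.1035
sp/tab 345 [-0.0141 -0.052 ] [ 0.0148 -0.0453] 0.1072
pad 1671 [-0.0096  0.0595] [0.0082 0.1135] 0.0977
pad 69 [-0.0159  0.0088] [0.0157 0.0099] 0.0969
pad 96 [-0.0145 -0.0467] [ 0.0144 -0.0451] 0.0972
roof/catch/post 208 [-0.0059  0.0324] [0.0054 0.044 ] 0.0881
roof/catch/post 89 [-0.0164  0.0079] [0.0162 0.0099] 0.0872
roof/catch/post 180 [-0.0142 -0.0465] [ 0.015  -0.0444] 0.0864
roof/catch/post 568 [-0.0141 -0.0853] [ 0.0151 -0.064 ] 0.0846
roof/catch/post 512 [-0.0138 -0.1448] [ 0.0155 -0.1245] 0.0844
```

View pics/w0.png

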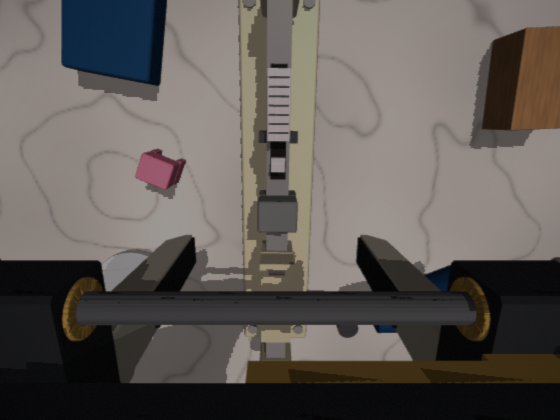

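The wrist view shows the grey spacer straddling the rail at (278,213), between the tab and the catch, with the jaws square to it. I'll descend and grasp it.

```bash
sed -i 's/O=np.array(\[.519,-.002\])/O=np.array([.519,.000])/' go.py
python3 -m creep '[[1,-0.13,0.02,0.2,0.02],[1,0,0,0.5,0],[1,0,0,0.55,0],[1,0,0,0.6,0],[1,0,0,0.6,0],[1,0,0,0.5,0],[1,0,0,0,0]]' >/dev/null
python3 go.py r 0 -0.006 0.071
python3 -m creep '[[-1,0,0,0,0],[-1,0,0,0,0],[-1,0,0,0,0],[-1,0,0,0,0],[-1,0,0,0,0],[-1,0,0,0,0],[-1,0,0,0,0],[-1,0,0,0,0]]' 20
python3 go.py r 0 -0.006 0.071
```

```text
shift units [-0.04  0.08 -0.09] yaw 3.9 railpos [-0.0033 -0.0043] [ 0.5159 -0.0045  0.0673] F [-0.6  0.4 -0.1] open 0.0931 t 5.28 j7 0.3
clock: 5.95
tool_pos: [0.5191, -0.0047, 0.0713]
ee_rot: [2.144, 2.296, 0.0]
wrist_force: [-0.1, -0.3, -1.0]
opening: 0.0446
grip_force: 0.0
shift units [-0.03  0.01  0.01] yaw 3.9 railpos [-0.0002 -0.0046] [ 0.5191 -0.0047  0.0713] F [-0.1 -0.3 -1. ] open 0.0446 t 5.95 j7 0.3
```

```bash
python3 -m creep '[[-1,0,0,0,0],[-1,0,0,0,0],[-1,0,0,0,0],[-1,0,0,0,0],[-1,0,0,0,0]]' 20
python3 -m creep '[[-1,0,0,-0.2,0],[-1,0,0,-0.5,0],[-1,0,0,-0.5,0],[-1,0,0,-0.6,0],[-1,0,0,-0.4,0],[-1,0,0,0,0]]'
python3 go.py w 0.4726 0.3978 0.12
```

```text
clock: 6.37
tool_pos: [0.519, -0.0046, 0.0711]
ee_rot: [-2.144, -2.296, 0.0]
wrist_force: [-0.5, -0.2, 1.0]
opening: 0.0338
grip_force: 20.0
clock: 6.87
tool_pos: [0.5212, -0.005, 0.1625]
ee_rot: [2.141, 2.292, 0.008]
wrist_force: [0.3, -1.1, -0.3]
opening: 0.0339
grip_force: 20.0
shift units [10.13 -0.54  1.06] yaw 3.9 railpos [ 0.0019 -0.0051] [ 0.5212 -0.005   0.1625] F [ 0.3 -1.1 -0.3] open 0.0339 t 6.87 j7 0.25
```

```bash
python3 -m creep '[[-1,0.8,-0.04,0,0],[-1,0.8,-0.04,0,0],[-1,0.8,-0.04,0,0],[-1,0.8,-0.04,0,0],[-1,0.8,-0.04,0,0],[-1,0.8,-0.04,0,0],[-1,0.8,-0.04,0,0],[-1,0.8,-0.04,0,0]]' >/dev/null
python3 -m creep '[[-1,0.8,-0.04,0,0],[-1,0.8,-0.04,0.2,0],[-1,0.8,-0.04,0.2,0],[-1,0.8,0,0.2,0],[-1,0.5,0,0,0],[-1,0,0,0,0],[-1,0,0,0,0]]'
python3 go.py w 0.4726 0.3978 0.018
```

```text
clock: 8.12
tool_pos: [0.4725, 0.3979, 0.1334]
ee_rot: [-2.141, -2.299, 0.005]
wrist_force: [-0.0, -0.7, -0.7]
opening: 0.0342
grip_force: 20.0
shift units [0.   0.01 2.88] yaw 4.1 railpos [-0.0206  0.4001] [0.4725 0.3979 0.1334] F [-0.  -0.7 -0.7] open 0.0342 t 8.12 j7 -0.45
```

```bash
python3 -m creep '[[-1,0,0,0.4,0],[-1,0,0,0.7,0],[-1,0,0,0.7,0],[-1,0,0,0.6,0],[-1,0,0,0.3,0],[-1,0,0,0.15,0],[-1,0,0,0,0]]'
python3 go.py w 0.4726 0.3978 0.0155
```

```text
clock: 8.7
tool_pos: [0.474, 0.3955, 0.0201]
ee_rot: [2.146, 2.294, -0.004]
wrist_force: [-0.1, 1.0, -1.2]
opening: 0.0339
grip_force: 20.0
shift units [ 0.06 -0.03  0.11] yaw 3.8 railpos [-0.0193  0.3976] [0.474  0.3955 0.0201] F [-0.1  1.  -1.2] open 0.0339 t 8.7 j7 -0.4
```

```bash
python3 -m creep '[[-1,0,0,0.09,0],[-1,0,0,0,0],[-1,0,0,0,0]]'
python3 -m creep '[[0.1,0,0,0,0],[0.1,0,0,0,0],[0.1,0,0,0,0],[0.1,0,0,0,0]]'
python3 -m creep '[[0.1,0,0,-0.3,0],[0.1,0,0,-0.7,0],[0.1,0,0,-0.9,0],[0.1,0,0,-0.9,0],[0.1,0,0,-0.7,0],[0.1,0,0,0,0]]'
python3 go.py r 0 -0.075 0.14
python3 - <<'E'
from h import *
im,d=eyes.snapshot("wrist"); cv2.imwrite("pics/w1.png",im[...,::-1])
E
```

```text
clock: 8.95
tool_pos: [0.4747, 0.3976, 0.0187]
ee_rot: [2.144, 2.295, 0.003]
wrist_force: [0.2, 0.4, 0.6]
opening: 0.034
grip_force: 20.0
clock: 9.28
tool_pos: [0.4742, 0.3974, 0.0179]
ee_rot: [2.144, 2.296, 0.001]
wrist_force: [-0.2, 0.6, -0.9]
opening: 0.0504
grip_force: 0.0
clock: 9.78
tool_pos: [0.4779, 0.3995, 0.1654]
ee_rot: [2.144, 2.294, 0.022]
wrist_force: [0.9, 1.1, 0.1]
opening: 0.051
grip_force: 0.0
shift units [-11.91   0.34   0.54] yaw 3.9 railpos [-0.0151  0.4013] [0.4779 0.3995 0.1654] F [0.9 1.1 0.1] open 0.051 t 9.78 j7 -0.46
```

View pics/w1.png

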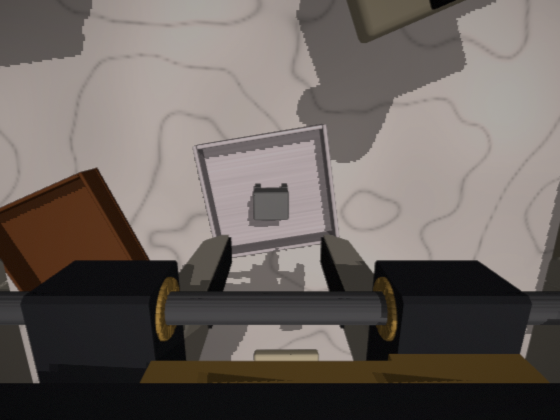

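The spacer sits upright inside the aluminium tray at (270,203). Next I go to the rail and turn the jaws along it: one finger behind the tab, the other over the pad.

```bash
python3 -m creep '[[-0.1,-0.9,0.03,0,0],[-0.1,-0.9,0.03,0,0],[-0.1,-0.9,0.03,0,0],[-0.1,-0.9,0.03,0,0],[-0.1,-0.9,0.03,0,0],[-0.1,-0.9,0.03,0,0],[-0.1,-0.9,0.03,0,0],[-0.1,-0.9,0.03,0,0]]' 30 >/dev/null
python3 -m creep '[[-0.14,-0.9,0.03,0,0],[-0.14,-0.9,0.03,0,0],[-0.14,-0.9,0.03,0,0],[-0.14,-0.7,0.03,0,0],[-0.14,0,0,0,0.23],[-0.14,0,0,0,0.23],[-0.14,0,0,0,0.23],[-0.14,0,0,0,0.23]]' >/dev/null
python3 -m creep '[[-0.14,0,0,0,0.23],[-0.14,0,0,0,0.23],[-0.14,0,0,0,0.23],[-0.14,0,0,0,0.23],[-0.14,0,0,0,0.23],[-0.14,0,0,0,0.23],[-0.14,0,0,0,0.23],[-0.14,0,0,0,0.23]]' >/dev/null
python3 -m creep '[[-0.14,0,0,0,0.23],[-0.14,0,0,0,0],[-0.14,0,0,0,0]]'
python3 go.py r 0 -0.045 0.101
```

```text
clock: 12.08
tool_pos: [0.5164, -0.0246, 0.1567]
ee_rot: [3.139, 0.12, -0.003]
wrist_force: [-0.2, -0.1, -0.2]
opening: 0.0403
grip_force: 0.0
shift units [0.1  0.52 1.39] yaw -85.6 railpos [-0.0042 -0.0243] [ 0.5164 -0.0246  0.1567] F [-0.2 -0.1 -0.2] open 0.0403 t 12.08 j7 -0.95
```

```bash
python3 -m creep '[[-0.14,0.1,0.52,0,0.02],[-0.14,0,0,0.3,0],[-0.14,0,0,0.5,0],[-0.14,0,0,0.4,0],[-0.14,0,0,0.2,0],[-0.14,0,0,0,0],[-0.14,0,0,0,0]]'
python3 go.py r 0 -0.045 0.101
python3 - <<'E'
from h import *
im,d=eyes.snapshot("wrist"); cv2.imwrite("pics/w2.png",im[...,::-1])
E
```

```text
clock: 12.67
tool_pos: [0.5226, -0.0454, 0.1015]
ee_rot: [-3.14, -0.1, 0.001]
wrist_force: [0.6, 0.4, 0.3]
opening: 0.0396
grip_force: 0.0
shift units [-0.02 -0.01  0.01] yaw -86.4 railpos [ 0.0006 -0.0456] [ 0.5226 -0.0454  0.1015] F [0.6 0.4 0.3] open 0.0396 t 12.67 j7 -0.85
```

View pics/w2.png

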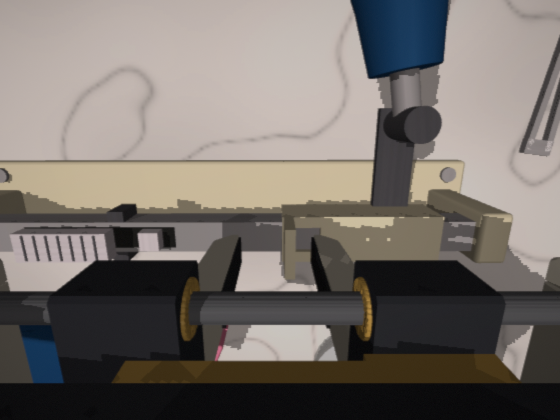

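The jaws straddle the tab at (290,250), with the rear finger behind it at (330,265). Pushing forward now.

```bash
python3 -m creep '[[-0.14,0,-0.08,0,0],[-0.14,0,-0.13,0,0],[-0.14,0,-0.13,0,0],[-0.14,0,-0.13,0,0],[-0.14,0,-0.13,0,0],[-0.14,0,-0.13,0,0],[-0.14,0,-0.13,0,0],[-0.14,0,-0.13,0,0]]'
python3 -m creep '[[-0.14,0,-0.13,0,0],[-0.14,0,-0.13,0,0],[-0.14,0,-0.13,0,0],[-0.14,0,-0.13,0,0],[-0.14,0,-0.13,0,0],[-0.14,0,-0.13,0,0],[-0.14,0,-0.13,0,0],[-0.14,0,-0.08,0,0]]'
python3 -m creep '[[-0.14,0,-0.02,0,0],[-0.14,0,0,0,0]]'
python3 go.py r 0 0.038 0.101
```

```text
clock: 13.38
tool_pos: [0.5204, -0.0053, 0.1016]
ee_rot: [3.14, 0.099, 0.001]
wrist_force: [0.6, -1.7, 1.9]
opening: 0.0402
grip_force: 0.9
clock: 14.05
tool_pos: [0.5175, 0.0348, 0.1013]
ee_rot: [-3.139, -0.1, 0.001]
wrist_force: [0.9, -1.3, 0.5]
opening: 0.04
grip_force: 0.8
clock: 14.22
tool_pos: [0.5169, 0.0357, 0.1011]
ee_rot: [-3.139, -0.1, 0.003]
wrist_force: [0.2, 0.2, -0.2]
opening: 0.04
grip_force: 0.0
shift units [-0.01 -0.06  0.  ] yaw -86.3 railpos [0.0002 0.0358] [0.5169 0.0357 0.1011] F [ 0.2  0.2 -0.2] open 0.04 t 14.22 j7 -0.99
```

```bash
python3 -m creep '[[-0.14,0,-0.05,0,0],[-0.14,0,0,0.1,0],[-0.14,0,0,0.1,0],[-0.14,0,0,0,0]]'
python3 -m creep '[[-0.14,0,0,0.08,0],[-0.14,0,0,0.05,0],[-0.14,0,0,0,0],[-0.14,0,0,0,0]]'
python3 go.py r 0 0.0655 0.088
python3 - <<'E'
from go import *
im,d=eyes.snapshot("side"); cv2.imwrite("pics/s1.png",cv2.resize(im[120:330,180:460],None,fx=2.8,fy=2.8)[...,::-1])
for n,z in dict(tab=.108,mouth=.085,pad=.088).items():
    for r in place_of("side",n)[:2]: print(n,round(r["p"],2),w2r(at_z("side",r["at"],z)).round(4))
E
```

```text
clock: 14.55
tool_pos: [0.5173, 0.0368, 0.093]
ee_rot: [-3.139, -0.098, 0.001]
wrist_force: [-0.0, 0.5, 2.7]
opening: 0.0401
grip_force: 2.0
clock: 14.88
tool_pos: [0.5174, 0.0368, 0.0883]
ee_rot: [-3.139, -0.099, 0.001]
wrist_force: [-1.5, -0.1, 5.4]
opening: 0.0399
grip_force: 2.9
shift units [-0.02 -0.72  0.01] yaw -86.4 railpos [0.0008 0.0368] [0.5174 0.0368 0.0883] F [-1.5 -0.1  5.4] open 0.0399 t 14.88 j7 -0.98
tab 0.77 [0.0054 0.0224]
mouth 0.67 [0.0089 0.0386]
pad 0.65 [-0.0082  0.0653]
```

View pics/s1.png

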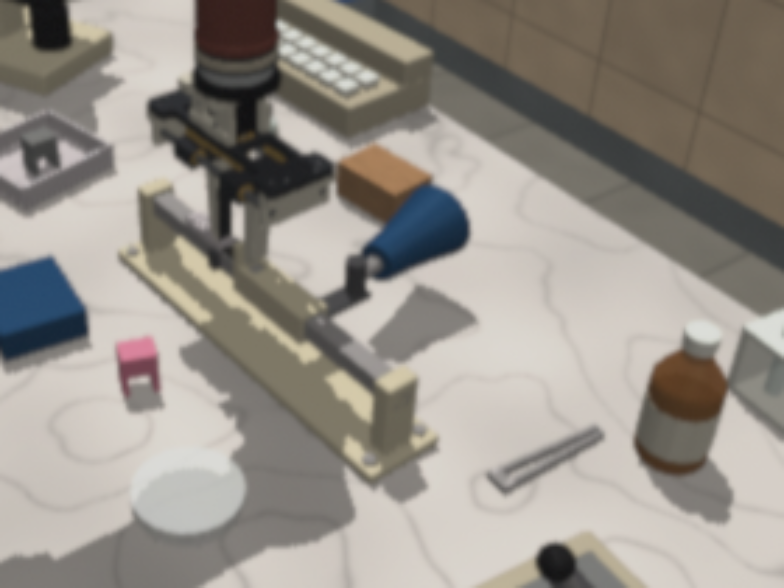

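The front finger is on the pad at (222,235) with 5.4 N (about 9.5 mm pressed), and the rear finger at (255,240) is behind the tab. Sliding forward while holding the button down.

```bash
python3 -m creep '[[-0.14,0,-0.09,0,0],[-0.14,0,-0.09,0,0],[-0.14,0,-0.09,0,0],[-0.14,0,-0.09,0,0],[-0.14,0,-0.09,0,0],[-0.14,0,-0.09,0,0]]'
python3 go.py r 0 0.0655 0.088
python3 -m creep '[[-0.14,0,-0.06,0,0],[-0.14,0,-0.06,0,0],[-0.14,0,-0.05,0,0],[-0.14,0,0,0,0]]'
python3 go.py r 0 0.0655 0.088
```

```text
clock: 15.58
tool_pos: [0.5167, 0.0543, 0.0887]
ee_rot: [3.134, 0.094, 0.003]
wrist_force: [-0.8, -6.3, 5.0]
opening: 0.0398
grip_force: 3.4
shift units [-0.03 -0.28  0.02] yaw -86.6 railpos [0.0012 0.0544] [0.5167 0.0543 0.0887] F [-0.8 -6.3  5. ] open 0.0398 t 15.58 j7 -1.02
clock: 15.92
tool_pos: [0.5163, 0.0618, 0.0886]
ee_rot: [3.135, 0.095, 0.003]
wrist_force: [-1.3, -4.3, 5.3]
opening: 0.04
grip_force: 3.0
shift units [-0.03 -0.09  0.02] yaw -86.5 railpos [0.0013 0.0619] [0.5163 0.0618 0.0886] F [-1.3 -4.3  5.3] open 0.04 t 15.92 j7 -1.03
```

```bash
python3 -m creep '[[-0.14,0,-0.05,0,0],[-0.14,0,-0.05,0,0],[-0.14,0,0,0,0]]'
python3 go.py r 0 0.0655 0.088
python3 -m creep '[[-0.14,0,-0.04,0,0],[-0.14,0,0,0,0]]'
python3 go.py r 0 0.0655 0.088
```

```text
clock: 16.17
tool_pos: [0.5163, 0.0628, 0.0886]
ee_rot: [3.131, 0.093, 0.005]
wrist_force: [-0.7, -8.7, 3.4]
opening: 0.0398
grip_force: 5.4
shift units [-0.03 -0.07  0.02] yaw -86.6 railpos [0.0014 0.0629] [0.5163 0.0628 0.0886] F [-0.7 -8.7  3.4] open 0.0398 t 16.17 j7 -1.03
clock: 16.33
tool_pos: [0.5163, 0.0628, 0.0886]
ee_rot: [3.128, 0.091, 0.005]
wrist_force: [-0.6, -10.7, 1.8]
opening: 0.0397
grip_force: 6.5
shift units [-0.03 -0.07  0.01] yaw -86.7 railpos [0.0014 0.0629] [0.5163 0.0628 0.0886] F [ -0.6 -10.7   1.8] open 0.0397 t 16.33 j7 -1.04
```

```bash
python3 -m creep '[[-0.14,0,0.1,0,0],[-0.14,0,0.05,-0.1,0],[-0.14,0,0,-0.3,0],[-0.14,0,0,-0.6,0],[-0.14,0,0,-0.7,0],[-0.14,0,0,-0.4,0],[-0.14,0,0,0,0]]'
python3 - <<'E'
from go import *
todo(np.r_[r2w([0.1,0]),.16])
im,d=eyes.snapshot("wrist"); cv2.imwrite("pics/w3.png",im[...,::-1])
P=cloud("wrist",d); ok=d>0
for lo,hi,nm in [(.101,.112,'tab'),(.0925,.1005,'pad'),(.0868,.0915,'catch'),(.083,.0867,'roof')]:
    m=ok&(P[...,2]>lo)&(P[...,2]<hi)&(abs(P[...,0]-.52)<.05)&(abs(P[...,1])<.16)
    n,l,s,c=cv2.connectedComponentsWithStats(m.astype('uint8'))
    for i in range(1,n):
        if s[i,4]>60:
            q=P[l==i]; r=np.array([w2r(p) for p in q]); print(nm,s[i,4],np.percentile(r,1,0).round(4),np.percentile(r,99,0).round(4),np.median(q[:,2]).round(4))
for n,z in dict(tab=.108,mouth=.085,pad=.098,catch=.0885,lamp_head=.076,lamp_pivot=.076).items():
    for r in place_of("wrist",n)[:2]: print(n,round(r["p"],2),w2r(at_z("wrist",r["at"],z)).round(4))
E
```

```text
clock: 16.92
tool_pos: [0.5179, 0.065, 0.175]
ee_rot: [-3.139, -0.1, -0.01]
wrist_force: [-0.5, -0.0, 0.1]
opening: 0.0401
grip_force: 0.0
shift units [2.42 1.62 0.39] yaw -86.3 railpos [0.0031 0.0649] [0.5179 0.065  0.175 ] F [-0.5 -0.   0.1] open 0.0401 t 16.92 j7 -1.13
tab 296 [-0.0158  0.0427] [0.0136 0.0486] 0.1057
pad 1460 [-0.0101  0.0544] [0.0075 0.1085] 0.0957
catch 91 [0.007  0.0549] [0.0077 0.1074] 0.0894
roof 127 [-0.0161  0.0053] [0.0057 0.0203] 0.0833
roof 154 [-0.007   0.0275] [0.0046 0.0388] 0.086
roof 63 [-0.0111 -0.05  ] [ 0.003  -0.0321] 0.0834
roof 158 [-0.0152 -0.0332] [-0.0024 -0.0056] 0.0833
roof 62 [-0.0161 -0.0487] [-0.0042 -0.0314] 0.0833
tab 0.69 [-0.0022  0.0459]
tab 0.54 [0.0031 0.0361]
mouth 0.75 [-0.0045  0.0519]
pad 0.84 [-0.0015  0.0836]
catch 0.77 [-0.0047  0.0333]
lamp_head 0.98 [ 0.1491 -0.0107]
lamp_pivot 0.7 [ 0.0652 -0.0242]
```

View pics/w3.png

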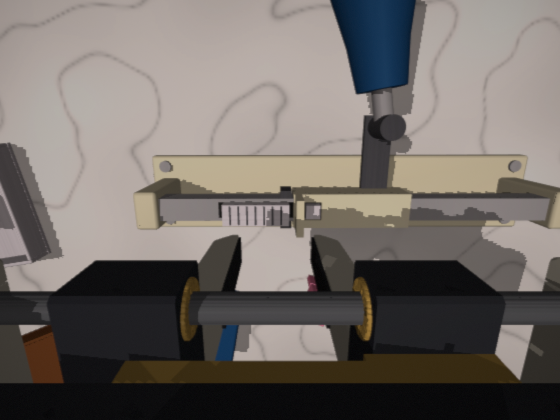

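The catch stands up in the sleeve's hole at (313,212), about 15.5 mm behind the mouth, so q ≈ 0.106 and it's locked. Next is the lamp: shut the fingers and go behind the head.

```bash
python3 -m creep '[[-1,0.8,0.75,0,0],[-1,0.8,0.75,0,0],[-1,0.8,0.75,0,0],[-1,0.8,0.75,0,0],[-1,0.5,0.5,0,0],[-1,0,0,0,0],[-1,0,0,0,0]]'
python3 go.py r 0.157 -0.078 0.066
```

```text
clock: 17.85
tool_pos: [0.6653, -0.0624, 0.1707]
ee_rot: [3.139, 0.094, -0.004]
wrist_force: [-0.4, 0.7, 0.5]
opening: 0.0015
grip_force: 0.0
shift units [0.38 0.15 2.62] yaw -86.6 railpos [ 0.1419 -0.0718] [ 0.6653 -0.0624  0.1707] F [-0.4  0.7  0.5] open 0.0015 t 17.85 j7 -1.0
```

```bash
python3 -m creep '[[-1,0.38,0.2,0,0],[-1,0,0,0.5,0],[-1,0,0,0.7,0],[-1,0,0,0.7,0],[-1,0,0,0.5,0],[-1,0,0,0.2,0],[-1,0,0,0,0]]'
python3 go.py r 0.159 -0.056 0.066
python3 -m creep '[[-1,0,-0.2,0,0],[-1,0,-0.2,0,0],[-1,0,-0.25,0,0],[-1,0,-0.25,0,0],[-1,0,-0.25,0,0],[-1,0,-0.25,0,0],[-1,0,-0.25,0,0],[-1,0,-0.25,0,0]]'
python3 go.py r 0.136 0.042 0.066
```

```text
clock: 18.43
tool_pos: [0.6789, -0.065, 0.0655]
ee_rot: [-3.138, -0.101, 0.009]
wrist_force: [0.3, 0.1, -1.3]
opening: 0.0006
grip_force: 0.0
shift units [ 0.09 -0.48 -0.01] yaw -86.3 railpos [ 0.1554 -0.0752] [ 0.6789 -0.065   0.0655] F [ 0.3  0.1 -1.3] open 0.0006 t 18.43 j7 -0.94
clock: 19.1
tool_pos: [0.676, 0.0097, 0.0682]
ee_rot: [-3.14, -0.099, 0.001]
wrist_force: [0.4, -0.7, -0.1]
opening: 0.0004
grip_force: 0.5
shift units [-0.53 -1.06  0.06] yaw -86.4 railpos [ 0.1573 -0.0005] [0.676  0.0097 0.0682] F [ 0.4 -0.7 -0.1] open 0.0004 t 19.1 j7 -1.04
```

```bash
python3 -m creep '[[-1,-0.13,-0.25,0,0],[-1,-0.13,-0.25,0,0],[-1,-0.13,-0.25,0,0],[-1,-0.13,-0.25,0,0],[-1,-0.2,-0.12,0,0],[-1,-0.2,-0.12,0,0],[-1,-0.15,-0.1,0,0],[-1,0,0,0,0]]'
python3 go.py r 0.1035 0.061 0.066
python3 - <<'E'
from go import *
im,d=eyes.snapshot("top")
for n,z in dict(lamp_head=.076,lamp_pivot=.076).items():
    for r in place_of("top",n)[:2]: print(n,round(r["p"],2),w2r(at_z("top",r["at"],z)).round(4))
E
```

```text
clock: 19.77
tool_pos: [0.6284, 0.061, 0.068]
ee_rot: [-3.138, -0.1, 0.004]
wrist_force: [0.5, 0.0, -0.5]
opening: 0.0004
grip_force: 0.0
shift units [-0.24 -0.18  0.05] yaw -86.3 railpos [0.1131 0.0538] [0.6284 0.061  0.068 ] F [ 0.5  0.  -0.5] open 0.0004 t 19.77 j7 -1.07
lamp_head 0.86 [0.0772 0.0618]
lamp_pivot 0.83 [ 0.0702 -0.0264]
lamp_pivot 0.41 [0.0033 0.0369]
```

Nearly there. I'll press gently on to the stop.

```bash
python3 -m creep '[[-1,-0.1,-0.08,0,0],[-1,-0.1,-0.08,0,0],[-1,-0.05,0,0,0],[-1,0,0,0,0]]'
python3 go.py r 0.1035 0.061 0.066
python3 -m creep '[[-1,-0.06,0,0,0],[-1,-0.06,0,0,0],[-1,0,0,0,0]]'
python3 go.py r 0.1035 0.061 0.066
```

```text
clock: 20.25
tool_pos: [0.624, 0.0632, 0.0693]
ee_rot: [3.136, 0.096, 0.016]
wrist_force: [6.8, -2.5, -3.2]
opening: 0.0001
grip_force: 3.0
shift units [-0.14 -0.12  0.08] yaw -86.5 railpos [0.1089 0.0563] [0.624  0.0632 0.0693] F [ 6.8 -2.5 -3.2] open 0.0001 t 20.25 j7 -1.07
clock: 20.5
tool_pos: [0.6236, 0.0632, 0.0701]
ee_rot: [3.135, 0.096, 0.031]
wrist_force: [13.6, -1.0, -5.9]
opening: 0.0007
grip_force: 5.8
shift units [-0.13 -0.12  0.1 ] yaw -86.5 railpos [0.1085 0.0563] [0.6236 0.0632 0.0701] F [13.6 -1.  -5.9] open 0.0007 t 20.5 j7 -1.06
```

It's against the stop: the force rises with no further motion. I back off, go up, and move over to the switch.

```bash
python3 -m creep '[[-1,0.2,0,0,0],[-1,0.5,0,0,0],[-1,0.3,0,-0.4,0],[-1,0,0,-0.7,0],[-1,0,0,-0.8,0],[-1,0,0,-0.8,0],[-1,0,0,-0.4,0],[-1,0,0,0,0]]'
python3 - <<'E'
from go import *
todo([.435,-.4085,.185])
im,d=eyes.snapshot("top"); cv2.imwrite("pics/t2.png",im[70:300,180:460][...,::-1].repeat(2,0).repeat(2,1))
for n,z in dict(lamp_head=.076,lamp_pivot=.076).items():
    for r in place_of("top",n)[:1]: print(n,round(r["p"],2),w2r(at_z("top",r["at"],z)).round(4))
E
```

```text
clock: 21.17
tool_pos: [0.6571, 0.0666, 0.1969]
ee_rot: [-3.14, -0.099, -0.012]
wrist_force: [1.4, -0.9, -0.2]
opening: 0.0006
grip_force: 0.0
shift units [-6.29 11.51  0.25] yaw -86.4 railpos [0.1421 0.0575] [0.6571 0.0666 0.1969] F [ 1.4 -0.9 -0.2] open 0.0006 t 21.17 j7 -1.19
lamp_head 0.86 [0.0774 0.0506]
lamp_pivot 0.88 [ 0.0667 -0.0284]
```

View pics/t2.png

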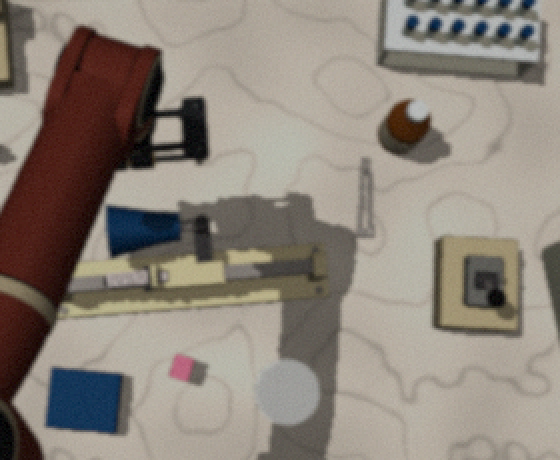

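The lamp at (145,230) now looks parallel to the rail; I'll check that more precisely once the arm is clear. On to the switch.

```bash
python3 -m creep '[[-1,-0.4,0.75,0,0],[-1,-0.4,0.75,0,0],[-1,-0.4,0.75,0,0],[-1,-0.4,0.75,0,0],[-1,-0.4,0.75,0,0],[-1,-0.4,0.75,0,0],[-1,-0.4,0.75,0,0],[-1,-0.4,0.75,0,0]]' >/dev/null
python3 -m creep '[[-1,-0.4,0.75,0,0],[-1,-0.4,0.75,0,0],[-1,-0.4,0.75,0,0],[-1,-0.4,0.75,0,0],[-1,-0.4,0.75,0,0],[-1,-0.4,0.75,0,0],[-1,0,0,0,0],[-1,0,0,0,0]]' >/dev/null
python3 - <<'E'
from go import *
todo([.435,-.4085,.112])
im,d=eyes.snapshot("top"); P=cloud("top",d); im2,_=eyes.snapshot("side")
m=(d>0)&(P[...,2]>.06)&(P[...,2]<.118)
R=np.array([[np.cos(A),np.sin(A)],[-np.sin(A),np.cos(A)]]); r=(P[...,:2]-O)@R.T
blue=(im[...,2].astype(int)>im[...,0]+25)
q=r[m&blue&(r[...,0]>.02)&(r[...,0]<.13)&(r[...,1]>-.03)&(r[...,1]<.15)]
print(len(q),q.min(0),q.max(0))
for a in np.arange(0,.11,.02):
    k=q[(q[:,1]>=a)&(q[:,1]<a+.02)]
    if len(k): print(a,k[:,0].min().round(4),k[:,0].max().round(4),((k[:,0].min()+k[:,0].max())/2).round(4))
for n,z in dict(lamp_head=.076,lamp_pivot=.076).items():
  for c in("top","side"):
    for x in place_of(c,n)[:1]: print(c,n,round(x["p"],2),w2r(at_z(c,x["at"],z)).round(4))
for x in place_of("side","switch_tip")[:2]: print(x["p"],at_z("side",x["at"],.125))
E
```

```text
shift units [-0.56  1.    1.97] yaw -86.7 railpos [-0.0874 -0.3624] [ 0.4553 -0.3673  0.1906] F [0.3 1.  0.7] open 0.0003 t 22.65 j7 -0.41
582 [0.03761923 0.00658024] [0.09774515 0.10215188]
0.0 0.0515 0.0844 0.0679
0.02 0.0498 0.0855 0.0677
0.04 0.0457 0.0895 0.0676
0.06 0.0415 0.0933 0.0674
0.08 0.0376 0.0977 0.0677
0.1 0.0448 0.0974 0.0711
top lamp_head 0.88 [0.0727 0.0557]
side lamp_head 0.7 [-0.0644  0.2857]
side lamp_pivot 0.55 [ 0.0652 -0.0246]
0.72 [ 0.47897541 -0.41168374  0.125     ]
```

The lamp's axis stays at rail x = 0.0677 along its whole length, so it points exactly along the rail. Now the switch.

```bash
python3 -m creep '[[-1,-0.28,0.5,0,0],[-1,-0.28,0.5,0.2,0],[-1,0,0,0.6,0],[-1,0,0,0.6,0],[-1,0,0,0.45,0],[-1,0,0,0.1,0],[-1,0,0,0,0]]'
python3 go.py w 0.5155 -0.411 0.112
```

```text
clock: 23.58
tool_pos: [0.438, -0.406, 0.1131]
ee_rot: [-3.138, -0.1, 0.003]
wrist_force: [0.4, 0.6, -0.3]
opening: 0.0005
grip_force: 0.0
shift units [1.93 0.25 0.02] yaw -86.3 railpos [-0.1072 -0.3999] [ 0.438  -0.406   0.1131] F [ 0.4  0.6 -0.3] open 0.0005 t 23.58 j7 -0.27
```

```bash
python3 -m creep '[[-1,0.2,0.04,0,0],[-1,0.25,0.04,0,0],[-1,0.25,0.04,0,0],[-1,0.25,0.03,0,0],[-1,0.25,0.03,0,0],[-1,0.25,0.03,0,0],[-1,0.25,0.03,0,0],[-1,0.2,0,0,0]]'
python3 -m creep '[[-1,0.08,0,0,0],[-1,0,0,0,0]]'
python3 go.py w 0.5155 -0.411 0.112
python3 - <<'E'
from h import *
im,d=eyes.snapshot("side")
for x in place_of("side","switch_tip")[:2]: print(x["p"],at_z("side",x["at"],.125))
E
```

```text
clock: 24.25
tool_pos: [0.5132, -0.4121, 0.1139]
ee_rot: [-3.139, -0.101, 0.009]
wrist_force: [-14.2, 1.2, 7.1]
opening: 0.0006
grip_force: 7.1
clock: 24.42
tool_pos: [0.513, -0.4122, 0.114]
ee_rot: [-3.138, -0.096, 0.016]
wrist_force: [-8.8, 1.9, 4.9]
opening: 0.0004
grip_force: 4.6
shift units [ 0.07 -0.02  0.05] yaw -86.5 railpos [-0.0328 -0.4109] [ 0.513  -0.4122  0.114 ] F [-8.8  1.9  4.9] open 0.0004 t 24.42 j7 -0.39
0.57 [ 0.48559231 -0.05249618  0.125     ]
0.51 [ 0.54344048 -0.41068983  0.125     ]
```

The switch is at its stop. I retreat and check everything.

```bash
python3 -m creep '[[-1,-0.4,0,0,0],[-1,-0.5,0,-0.3,0],[-1,0,0,-0.7,0],[-1,0,0,-0.8,0],[-1,0,0,-0.6,0],[-1,0,0,0,0]]'
python3 - <<'E'
from h import *
im,d=eyes.snapshot("side"); cv2.imwrite("pics/s3.png",cv2.resize(im[130:410,160:460],None,fx=2.1,fy=2.1)[...,::-1])
for x in place_of("side","switch_tip")[:2]: print(x["p"],at_z("side",x["at"],.125))
E
```

```text
clock: 25.02
tool_pos: [0.4851, -0.4166, 0.2164]
ee_rot: [3.132, 0.101, 0.014]
wrist_force: [0.4, -1.1, -0.4]
opening: 0.0005
grip_force: 0.0
0.48 [ 0.54122925 -0.41792971  0.125     ]
```

View pics/s3.png

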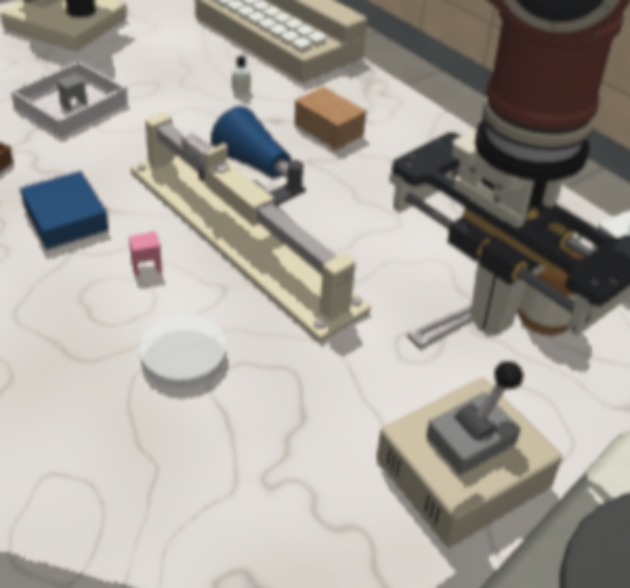

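The view shows the lever leaning away from the robot, ball at (508,376). The lamp is along the rail at (250,140), the sleeve is locked at (215,160), and the spacer is in the tray at (70,92). Everything else is where it was.

```bash
python3 -c "
from rig import robot; print(robot.sign_off())"
```

```text
the job is handed in; nothing more can be done
None
```

The job is done and handed in at about 25 s of the 72 s allowed: spacer in the metal tray, sleeve locked with the catch up through its hole, lamp at its stop pointing along the rail, and switch flipped over; I saw nothing else on the bench disturbed.

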